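# Zero the bench comparator on its master and put the spacer under it

## Robot

A 6-joint arm with a two-finger parallel gripper is mounted at the origin on a cart in front of the work surface, level with it; the furniture and walls round the work are solid. World frame = base frame: x ahead of the robot, y to its left, z up, the work surface at z = 0. Lengths are in m, angles in rad, forces in N, time in s.
With the tool pointing down it reaches from about 0.25 to 0.8 m from the base axis. Payload 8.5 kg.
Tool frame: the origin (TCP) lies at the very end of the fingers, on their centre line; the grasp point (between the pads) lies 19 mm behind it; z points along the fingers, y is the line along which they close (so a half turn about z gives the same grasp; the last joint's range is limited). The gripper opens to 85 mm and grips with 20 to 120 N. Pads are 22 mm wide; open, the fingers measure 114 mm over their backs; the gripper's body (76 mm by 85 mm) begins 54 mm behind the grasp point. The pads swing forward as they close: fully open they stand 13 mm farther back than shut.
Start: joints at [1.11, 0.238, -0.013, 1.319, 0, 1.571], TCP at [0.233, 0.47, 0.231] pointing down, gripper open.
Joint ranges: [-2.66, 2.66], [-1.03, 1.9], [-1.14, 1.46], [-1.82, 2.27], [-1.45, 1.34], [-3.14, 3.14]. Speed limits (rad/s): [2.22, 2.22, 2.79, 3.14, 3.14, 3.14].

## Interface

Orientations are given as [roll, pitch, yaw] about the fixed x, y, z axes, in that order (R = Rz(yaw) Ry(pitch) Rx(roll)).
In Python, from rig import status, imaging, job gives the robot as it stands.
- The arm moves only by the tool move_arm, never from a script. Its arguments are lists of equal length, an entry for each row: "slide": the shift along the tool's x, y, z in mm, a list of three; "yaw": the turn about the tool's z in degrees; "fingers": the finger opening in mm, from 0 to 85.4. In form: {"slide": [[tx, ty, tz], ...], "yaw": [yaw, ...], "fingers": [fingers, ...]}. A call has exactly 10 rows; each row is the pose to reach, as a shift and turn from the pose commanded when the call began, along the tool's axes at that moment; what a row does not reach only later rows make up. A row lasts 1/8 s, in which the tool goes at most 62.5 mm and 10.7 degrees, less where a joint would pass 70% of its speed; a pose out of reach is approached as far as the arm can. A call with a gripper value outside its range is refused whole. The fingers move at their own pace and stop on an object; "squeeze" is the grip in N (left out, the last holds). Time passes only in rows, so rows that repeat a pose let the fingers close, or fill a call up. It gives the time, the measured TCP pose, the force, the opening and the grip force at its end, in the units of the state.
- status.get_obs(): the state, without advancing time (a new reading comes with each control period).
- imaging.camera(name): name is "scene" or "top" or "wrist"; returns the picture (384x512x3 uint8, blue, green, red); there is no depth.
- imaging.calibration(name): a dict with "intrinsics" (3x3 intrinsics, pixels), "xyz" and "orientation" of the camera in the world; the wrist camera has in their place "hand_eye" (4x4, takes a point from camera to tool coordinates, whose origin is the TCP and whose axes are the flange's). Camera axes: x right, y down, z forward; pixel columns grow to the right and rows downward; lengths in m; the calibration is good to about 2 mm. A picture is of the moment at which its call begins: read the wrist's pose just before it. calibration takes no time and is no camera call.
- job.finish_job(): hands the job in; it is judged then, once.
The state is a dict: "clock": time; "qpos": joint angles; "joint_vel": joint speeds; "joint_efforts": joint torques, N m; "tool_pos": TCP position; "orientation": TCP orientation; "wrist_force": force on the tool from outside, world axes, zero at the start; "moment": the same for the moment, N m; "grip_width": finger opening in m; "finger_force": force on a finger pad.
Only numpy, scipy, OpenCV 4.12 (cv2) and the standard library are available. Lean on these libraries where they do the work, as an engineer would, in place of code of your own. Each camera call takes 0.05 s, during which the arm holds its last target. There are 200 camera calls.

## Task

The dial comparator is holding its steel master block: turn the knurled bezel until the black triangle on the dial lies at the needle, then take the master out and stand it in the white tray. Put the aluminium spacer from the tray in its place between anvil and spindle, pressing it straight down on the gauge table with about 14 N for half a second (never forcing it or the anvil with more than 25 N), and let go of it upright and flat against the anvil so that the dial shows its deviation; leave the bezel as zeroed and the other things where they are.

Things in the scene. Friction and masses are not known exactly. Their poses are not given: they have to be found in the camera images.
- comparator: Dial comparator, fixed: grey bed 204 x 80 x 20 mm, reaching from 57 mm at -x to 147 mm at +x; on rubber levelling feet that raise it 4 to 12 mm off the bench; origin at the bed's underside, below the middle of the gauge table. x runs from anvil along the spindle to the dial, z up. Stem (15 mm diameter, axis 50 mm above the underside) joins the dial case at +x.
- dial_centre (a point): Centre of the upward-facing dial, at the top of its bezel, 76 mm above the bed's underside, 110 mm to +x of the comparator's origin. The round knurled bezel (58 mm diameter, 14 mm high) sits on a case of 54 mm diameter. Grip it across its diameter from above. Axes as the comparator's.
- bezel (a joint): Angle of the bezel, rad, growing clockwise seen from above, range -0.2 to 3.6. It turns about the vertical and carries the white dial face with it; friction (0.06 N m) holds it where it is left. Zeroing needs a turn of 0.3 to 1.6 rad clockwise.
- bezel_zero (a point): The black triangle on the dial face that marks zero, 20 mm from the dial's axis; x points outward from the axis through the triangle, z up. Turns with the bezel. Ticks follow every 0.3 rad on both sides; 0.3 rad is 1 mm of spindle travel.
- needle_tip (a point): Point on the black needle 20 mm from the dial's axis; x points outward along the needle, z up. The needle turns clockwise, seen from above, by 0.3 rad for each mm the spindle is pushed in. At zero, needle and triangle lie in the same direction from the axis. It lies below the bezel's rim, out of touch.
- anvil_face (a point): Foot of the anvil's upright face at table level, mid-width; x points from anvil to spindle, y along the face, z up. The anvil is a fixed steel post 20 mm wide, 18 mm thick (to -x), 44 mm high above the table. It is clamped at a slightly different place on the bed each time.
- anvil: The anvil post itself; axes as the anvil's face, origin 24 mm below the foot of the face.
- spindle (a joint): Travel of the sprung spindle facing the anvil, m, 0 = fully out, 0.012 = fully pushed in (+x). Its ball nose (12 mm diameter) lies 26 mm above the table; with nothing between them the gap to the anvil is 22.5 to 25.5 mm. It pushes to -x with 3 N at rest and 0.5 N more per mm. Metal friction is about 0.6.
- gauge_table: The lapped steel plate 46 x 44 mm on the bed between anvil and spindle, rigid; origin in the middle of its underside, its top is 5 mm higher, 24 mm above the bed's underside. Axes as the comparator's.
- master_c (a point): Centre of the master: bright steel block 30 x 24 x 60 mm (x, y, z), 0.33 kg, with thin black grip plates on its y sides (24 mm apart); 30 mm above its underside. Its x sides taper inward by 7 mm over the lowest 14 mm (foot 16 x 24 mm). It starts standing on the gauge table, x sides between anvil and spindle.
- master: The same master block; origin in the middle of its underside.
- spacer_c (a point): Centre of the spacer: plain aluminium block 27 x 24 x 60 mm (x, y, z), about 0.12 kg, two dark holes in its top; 30 mm above its underside. Its x sides taper inward by 7 mm over the lowest 14 mm (foot 13 x 24 mm), so pushed straight down it wedges the spindle back. Its 27 mm goes between anvil and spindle, either way round.
- spacer: The same spacer; origin in the middle of its underside. It starts standing in the tray and is 3 mm smaller than the master.
- tray: White tray 110 x 160 mm (x, y), 22 mm high, fixed on the bench; origin in the middle of its underside, floor 2 mm thick, inside 106 x 156 mm. The spacer starts about 38 mm to +y of its centre; the -y half is free for the master.
- sample_cup: White sample cup with a yellow screw lid, 46 mm diameter, 57 mm high, a bystander; origin in the middle of its underside.
- buffer_bottle: White reagent bottle with a blue cap, 52 mm diameter, 112 mm high, a bystander; origin in the middle of its underside.

How it is judged:
By the outcome, as a careful person would: the job done as asked, in the order asked, and still so for the second after the job is handed in, with the robot touching nothing.
It also fails if it takes over 72 s, if anything falls off the work surface, if the arm or the gripper's body presses on something with over 40 N, if the wrist force passes 120 N, or if a joint passes its speed limit or range.

## Working session

There is one attempt and no reset: what is moved stays moved. The work goes in short steps, Python scripts to look and compute and a tool call to move; the robot and the scene stay as the last step left them, time stands still between calls to the robot, and variables do not carry over. Pictures are saved under pics/ and viewed, at most 11 in all, crops included, and the job is handed in when it is done.

Besides the shell and the picture viewer there is one more tool, called after "Call:" as name([rows], argument=value, ...), one row to a line, values as JSON. move_arm: Moves the arm, as the interface text tells. Its arguments: {"type":"object","properties":{"slide":{"type":"array"},"yaw":{"type":"array"},"fingers":{"type":"array"},"squeeze":{"type":"number"}},"required":["slide","yaw","fingers"]}

```bash
mkdir -p pics; ls; python3 - <<'E'
from rig import status, imaging
import cv2,numpy as np
np.set_printoptions(precision=4,suppress=True)
o=status.get_obs()
for k,v in o.items(): print(k,v)
for n in ["scene","top","wrist"]:
    print(n,imaging.calibration(n)); cv2.imwrite(f"pics/{n}0.png",imaging.camera(n))
a=[cv2.imread(f"pics/{n}0.png") for n in("scene","top")]
cv2.imwrite("pics/both0.png",cv2.resize(np.vstack(a),None,fx=.78,fy=.78))
E
```

```text
pics
clock 0.0
qpos [ 1.11    0.2388 -0.0143  1.3192 -0.      1.5708]
joint_vel [ 0.001  -0.0008 -0.0002 -0.0004 -0.0011  0.0008]
joint_efforts [  0.0008 -53.8782  34.6435   0.0183  -0.0002   0.    ]
tool_pos [0.2333 0.4699 0.2307]
orientation [-3.1402  0.      2.6808]
wrist_force [-0.3253 -0.5271 -0.1454]
moment [0.0258 0.0525 0.0218]
finger_force 0.0
grip_width 0.08545378746732782
scene {'intrinsics': array([[421.7945,   0.    , 266.2879],
       [  0.    , 421.7945, 191.3308],
       [  0.    ,   0.    ,   1.    ]]), 'xyz': array([ 0.0485, -0.3765,  0.6301]), 'orientation': array([-2.2535, -0.0053, -0.9578])}
top {'intrinsics': array([[447.425 ,   0.    , 253.134 ],
       [  0.    , 447.425 , 191.1671],
       [  0.    ,   0.    ,   1.    ]]), 'xyz': array([0.4031, 0.0075, 1.006 ]), 'orientation': array([-2.906 , -0.0061, -1.5213])}
wrist {'intrinsics': array([[337.4461,   0.    , 253.9723],
       [  0.    , 337.4461, 195.267 ],
       [  0.    ,   0.    ,   1.    ]]), 'hand_eye': array([[-0.0002, -0.9451, -0.3268,  0.0861],
       [ 1.    , -0.0001, -0.0002, -0.0008],
       [ 0.0002, -0.3268,  0.9451, -0.1432],
       [ 0.    ,  0.    ,  0.    ,  1.    ]])}
```

View pics/top0.png

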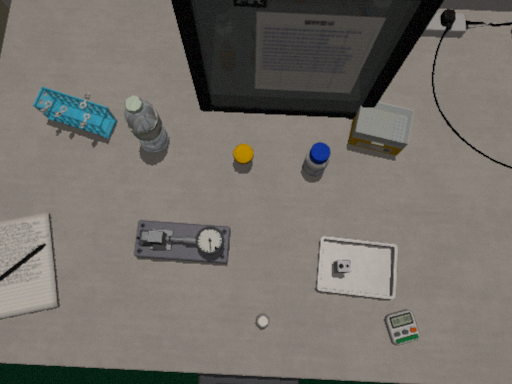

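View pics/scene0.png

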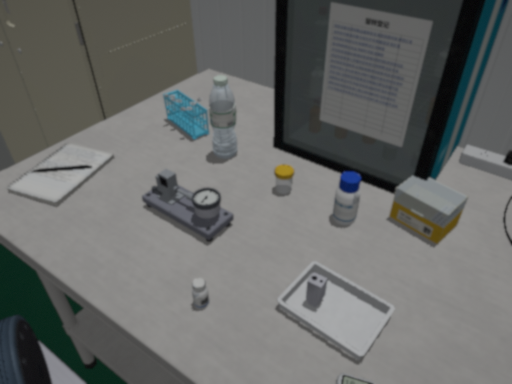

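The top view shows the comparator with its dial at about (210,241) and its anvil and master at about (153,237). The tray is centred near (357,268) with the spacer at (342,266), and the cup and bottle are at (243,153) and (318,155). Next I'll get coarse positions.

```bash
cat > h.py <<'E'
from rig import status, imaging
import cv2,numpy as np
from scipy.spatial.transform import Rotation as R
np.set_printoptions(precision=4,suppress=True)
def pose(name,o=None):
    c=imaging.calibration(name)
    if name!="wrist": return c["intrinsics"],R.from_euler("xyz",c["orientation"]).as_matrix(),c["xyz"]
    o=o or status.get_obs()
    T=R.from_euler("xyz",o["orientation"]).as_matrix(); H=c["hand_eye"]
    return c["intrinsics"],T@H[:3,:3],T@H[:3,3]+o["tool_pos"]
def cast(P,uv,z):
    K,Rm,t=P; uv=np.atleast_2d(uv).astype(float)
    d=(Rm@np.linalg.inv(K)@np.c_[uv,np.ones(len(uv))].T).T
    return t+d*((z-t[2])/d[:,2])[:,None]
def proj(P,X):
    K,Rm,t=P; p=(K@Rm.T@(np.atleast_2d(X)-t).T).T
    return p[:,:2]/p[:,2:]
def snap(name):
    o=status.get_obs(); P=pose(name,o); return imaging.camera(name),P
def togo(X,yaw=None,o=None):
    "mm in tool axes, and yaw deg"
    o=o or status.get_obs(); T=R.from_euler("xyz",o["orientation"]).as_matrix()
    return T.T@(np.array(X)-o["tool_pos"])*1e3
E
python3 - <<'E'
from h import *
P=pose("top"); S=pose("scene")
for n,uv,z in [("dial",(210,241),.084),("master top",(153,236),.09),("spacer top",(343,266),.062),("traycorners",(322,238),.022),("",(397,244),.022),("",(393,299),.022),("",(318,291),.022),("cup",(243,153),.057),("bottle",(319,152),.112),("bed",(138,221),.028),("",(230,227),.028),("",(228,265),.028),("",(135,257),.028)]:
    print(n,cast(P,uv,z)[0])
print("scene dial",cast(S,(206,197),.084)[0])
o=status.get_obs(); print(R.from_euler("xyz",o["orientation"]).as_matrix())
im=cv2.imread("pics/top0.png"); 
cv2.imwrite("pics/c1.png",np.hstack([cv2.resize(im[205:280,130:235],None,fx=4,fy=4,interpolation=2),cv2.resize(im[230:305,315:405],None,fx=4,fy=4,interpolation=2)]))
E
```

```text
dial [0.5142 0.0965 0.084 ]
master top [0.5179 0.2135 0.09  ]
spacer top [ 0.4787 -0.1824  0.062 ]
traycorners [ 0.5408 -0.1439  0.022 ]
 [ 0.5358 -0.3093  0.022 ]
 [ 0.4173 -0.2978  0.022 ]
 [ 0.426  -0.1369  0.022 ]
cup [0.717  0.0399 0.057 ]
bottle [ 0.7092 -0.1213  0.112 ]
bed [0.5571 0.2638 0.028 ]
 [0.554  0.0601 0.028 ]
 [0.4711 0.0593 0.028 ]
 [0.4782 0.2617 0.028 ]
scene dial [0.5141 0.0961 0.084 ]
[[-0.8957  0.4447 -0.0005]
 [ 0.4447  0.8957 -0.001 ]
 [ 0.     -0.0011 -1.    ]]
```

View pics/c1.png

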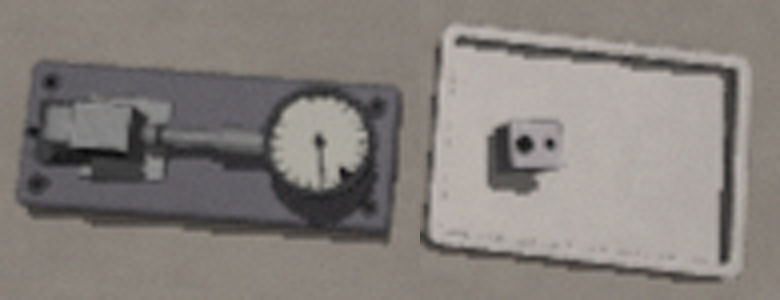

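The left crop shows the dial centre at about (318,142), the needle pointing down to (320,190) and the triangle at lower right (347,174). That means a clockwise turn of about 40°. The spacer stands roughly square in the tray. I'll move over the dial to look closer.

Call:
move_arm([
  [-418,-209,46],
  [-418,-209,46],
  [-418,-209,46],
  [-418,-209,46],
  [-418,-209,46],
  [-418,-209,46],
  [-418,-209,46],
  [-418,-209,46],
  [-418,-209,46],
  [-418,-209,46],
], yaw=[23,23,23,23,23,23,23,23,23,23], fingers=[85,85,85,85,85,85,85,85,85,85])

```text
clock: 1.4
tool_pos: [0.5144, 0.0974, 0.1851]
orientation: [-3.141, -0.001, 2.279]
wrist_force: [-0.8, 0.6, -0.9]
grip_width: 0.0849
finger_force: 0.0
```

```bash
python3 - <<'E'
from h import *
im,P=snap("wrist"); o=status.get_obs(); print(o["clock"],o["tool_pos"],o["orientation"],o["qpos"],o["wrist_force"])
print(proj(P,[.5142,.0965,.084]))
cv2.imwrite("pics/w1.png",im)
E
```

```text
1.45 [0.5143 0.0978 0.1853] [-3.1412 -0.0004  2.28  ] [ 0.1877  0.2556 -0.1093  1.2064  0.0001  1.0493] [ 0.4827  0.09   -0.3917]
[[255.0902 197.4441]]
```

View pics/w1.png

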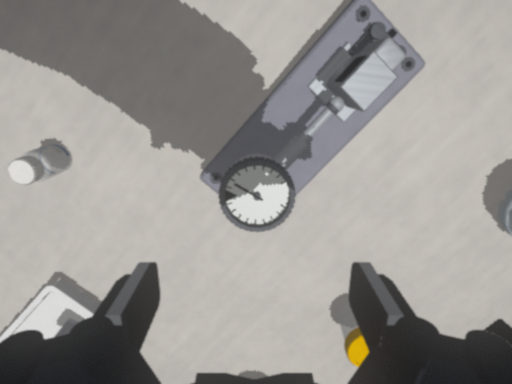

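The wrist view shows the dial centre at about (257,194), with the needle pointing up-left towards (232,181). The master sits between anvil and spindle near (365,85), and the bed runs along a diagonal. Next I'll rectify the dial and measure its angles.

```bash
cat >> h.py <<'E'
def rect(im,P,c,z,ax,half=.035,s=8000):
    "top view of plane z about c (image right=ax dir, down=ax rotated clockwise), s px/m"
    n=int(2*half*s); a=np.array([np.cos(ax),np.sin(ax)]); b=np.array([np.sin(ax),-np.cos(ax)])
    g=[(0,0),(n,0),(n,n),(0,n)]
    W=[np.r_[np.array(c[:2])+a*(u/s-half)+b*(v/s-half),z] for u,v in g]
    H=cv2.getPerspectiveTransform(proj(P,W).astype(np.float32),np.float32(g))
    return cv2.warpPerspective(im,H,(n,n),flags=cv2.INTER_CUBIC)
E
python3 - <<'E'
from h import *
o=status.get_obs();P=pose("wrist",o); im=cv2.imread("pics/w1.png")
print("dial",cast(P,(257,194),.084))
q=cast(P,[(367,-1),(424,63),(202,180)],.028); print(q)
d=q[2]-q[0]; print("yaw a",np.arctan2(*(d[1::-1])))
c=cast(P,(257,194),.084)[0]
cv2.imwrite("pics/r1.png",np.hstack([rect(im,P,c,.082,-1.59),rect(cv2.imread("pics/top0.png"),pose("top"),(.5142,.0965),.082,-1.59)]))
E
```

```text
dial [[0.5135 0.0999 0.084 ]]
[[0.4862 0.2642 0.028 ]
 [0.5564 0.2629 0.028 ]
 [0.4786 0.0629 0.028 ]]
yaw a -1.6083851898719688
```

View pics/r1.png

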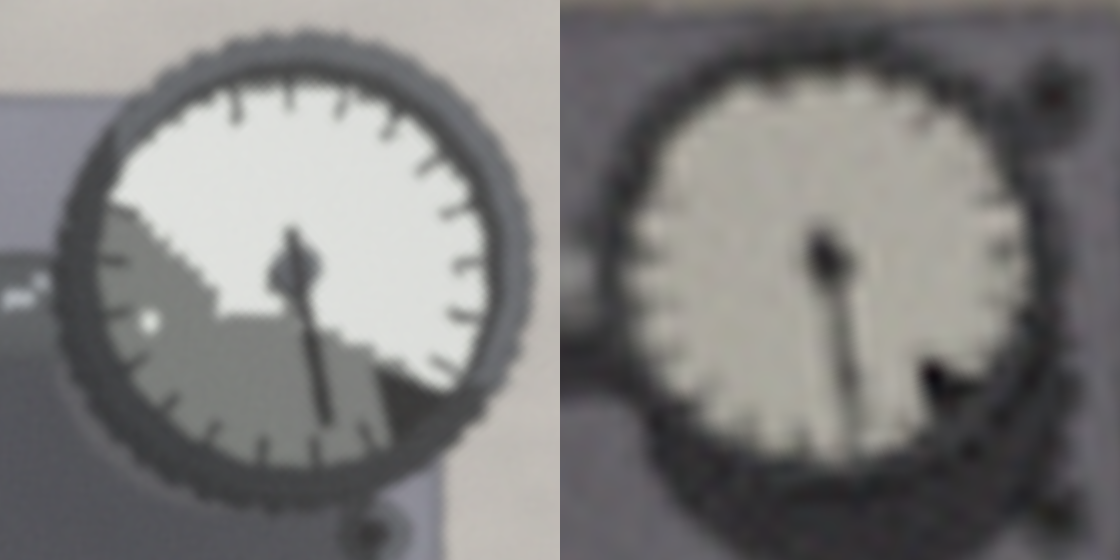

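Rectified, the triangle is at about 49° and the needle at about 79°, so the turn is about 30° clockwise. The dial centre is near (0.515, 0.098). I'll descend and grip the bezel.

Call:
move_arm([
  [0,0,40],
  [0,0.5,80],
  [0,0.5,110],
  [0,0.5,117],
  [0,0.5,117],
  [0,0.5,117],
  [0,0.5,117],
  [0,0.5,117],
  [0,0.5,117],
  [0,0.5,117],
], yaw=[0,0,0,0,0,0,0,0,0,0], fingers=[85,85,85,85,70,50,50,50,50,50], squeeze=22)

```text
clock: 2.7
tool_pos: [0.5163, 0.0982, 0.0699]
orientation: [3.138, 0.0, 2.28]
wrist_force: [-0.9, 3.7, 7.3]
grip_width: 0.0573
finger_force: 23.3
```

Call:
move_arm([
  [0,1.2,-1],
  [0,1.2,-1],
  [0,1.2,-1],
  [0,1.2,-1],
  [0,1.2,-1],
  [0,1.2,-1],
  [0,1.2,-1],
  [0,1.2,-1],
  [0,1.2,-1],
  [0,1.2,-1],
], yaw=[0,4,8,13,18,23,27,30,30,30], fingers=[50,50,50,50,50,50,50,50,50,50])

```text
clock: 3.95
tool_pos: [0.5165, 0.0983, 0.0699]
orientation: [3.141, 0.0, 1.757]
wrist_force: [-0.8, 1.5, 6.7]
grip_width: 0.0573
finger_force: 24.7
```

```bash
python3 - <<'E'
from h import *
im,P=snap("wrist"); o=status.get_obs(); print(o["clock"],o["tool_pos"],o["orientation"],o["wrist_force"],o["moment"])
c=(.516,.098)
t,Pt=snap("top")
cv2.imwrite("pics/r2.png",np.hstack([rect(im,P,c,.082,-1.6),rect(t,Pt,c,.082,-1.6)]))
E
```

```text
4.0 [0.5165 0.0983 0.0699] [3.1407 0.     1.7571] [-1.7271  1.4271  6.8606] [ 0.3388  0.1946 -0.0311]
```

View pics/r2.png

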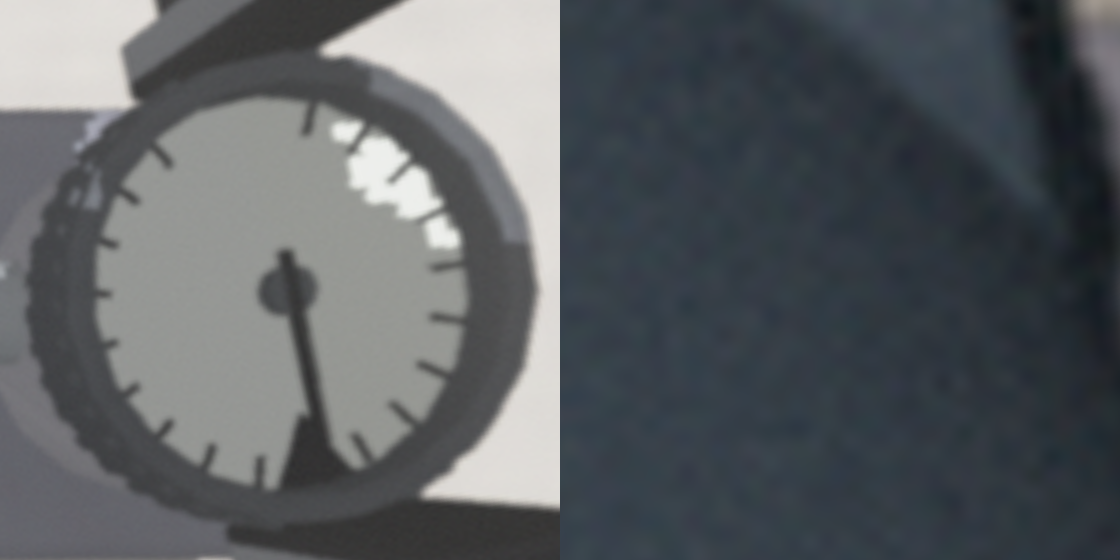

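At close range the needle direction is about 79.7° and the triangle, judged from its apex, base and neighbouring ticks, is at about 80°, so the bezel is zeroed. I'll release, rise and look again at the dial and the master.

Call:
move_arm([
  [0,0,0],
  [0,0,0],
  [0,0,0],
  [0,0,-10],
  [0,0,-50],
  [0,0,-100],
  [0,0,-100],
  [0,0,-100],
  [0,0,-100],
  [0,0,-100],
], yaw=[0,0,0,0,0,8,12,12,12,12], fingers=[85,85,85,85,85,85,85,85,85,85])

```text
clock: 5.3
tool_pos: [0.5158, 0.0981, 0.1688]
orientation: [-3.14, 0.0, 1.547]
wrist_force: [0.4, -0.4, -0.7]
grip_width: 0.0849
finger_force: 0.0
```

```bash
python3 - <<'E'
from h import *
im,P=snap("wrist"); o=status.get_obs(); print(o["clock"],o["tool_pos"],o["orientation"],o["wrist_force"])
cv2.imwrite("pics/w3.png",im)
c=(.5163,.0983)
a=rect(im,P,c,.082,-1.6); b=rect(im,P,c+110e-3*np.array([.029,1]),.092,-1.6)
g=cv2.resize(im[:, 100:420],(480,576))
cv2.imwrite("pics/r3.png",np.vstack([cv2.resize(np.hstack([a,b]),(800,400)) ]))
E
```

```text
5.35 [0.5159 0.0982 0.1688] [-3.1405  0.0003  1.5471] [ 0.185   0.0926 -1.932 ]
```

View pics/r3.png

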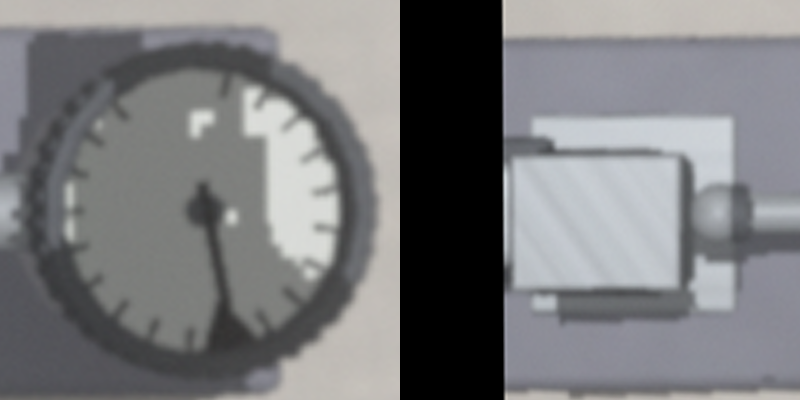

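The dial is still zeroed. The rectified master top spans cols 513–682 and rows 155–288, about 30 x 23 mm, so the table is at z≈0.030 and the master centre near (0.5174, 0.2086) after correcting for camera bias. I'll grasp the master.

Call:
move_arm([
  [55,-0.5,0],
  [110,-1,0],
  [110.4,-1,40],
  [110.4,-1,85],
  [110.4,-1,109],
  [110.4,-1,109],
  [110.4,-1,109],
  [110.4,-1,109],
  [110.4,-1,109],
  [110.4,-1,109],
], yaw=[0.3,0.3,0.3,0.3,0.3,0.3,0.3,0.3,0.3,0.3], fingers=[60,60,60,60,60,45,30,18,18,18], squeeze=50)

```text
clock: 6.6
tool_pos: [0.5186, 0.2089, 0.0615]
orientation: [3.14, -0.001, 1.541]
wrist_force: [-1.8, -1.6, 6.7]
grip_width: 0.0235
finger_force: 50.6
```

```bash
python3 - <<'E'
from h import *
o=status.get_obs(); print(o["clock"],o["tool_pos"],o["orientation"],o["wrist_force"],o["moment"],o["grip_width"],o["finger_force"])
E
```

```text
6.6 [0.5186 0.2089 0.0615] [ 3.1397 -0.0008  1.5411] [-1.8081 -1.5822  6.6799] [-0.075   0.2422  0.084 ] 0.02352778501932084 50.616599321365356
```

Call:
move_arm([
  [0,0,-8],
  [0,0,-25],
  [0,0,-55],
  [0,0,-90],
  [-60,-3,-100],
  [-120,-7,-100],
  [-180,-10,-100],
  [-240,-14,-100],
  [-300,-17,-100],
  [-360,-20,-100],
], yaw=[0,0,0,0,0,0,0,0,0,0], fingers=[18,18,18,18,18,18,18,18,18,18])

```text
clock: 7.85
tool_pos: [0.4866, -0.1526, 0.1609]
orientation: [3.141, 0.0, 1.541]
wrist_force: [1.3, -0.1, -2.5]
grip_width: 0.0227
finger_force: 51.8
```

Call:
move_arm([
  [-60,-3,0],
  [-110,-6.6,0],
  [-110,-6.6,0],
  [-110,-6.6,0],
  [-110,-6.6,0],
  [-110,-6.6,0],
  [-110,-6.6,0],
  [-110,-6.6,0],
  [-110,-6.6,0],
  [-110,-6.6,0],
], yaw=[0,0,0,0,0,0,0,0,0,0], fingers=[18,18,18,18,18,18,18,18,18,18])

```text
clock: 9.1
tool_pos: [0.4773, -0.2603, 0.1603]
orientation: [-3.141, 0.0, 1.541]
wrist_force: [0.5, -0.2, -2.7]
grip_width: 0.0232
finger_force: 51.8
```

```bash
python3 - <<'E'
from h import *
im,P=snap("wrist"); o=status.get_obs(); print(o["clock"],o["tool_pos"],o["orientation"],o["wrist_force"],o["grip_width"])
cv2.imwrite("pics/w4.png",im)
E
```

```text
9.15 [ 0.4773 -0.2604  0.1603] [-3.1415  0.0001  1.541 ] [ 0.2722 -0.5501 -2.4585] 0.02340329335513556
```

View pics/w4.png

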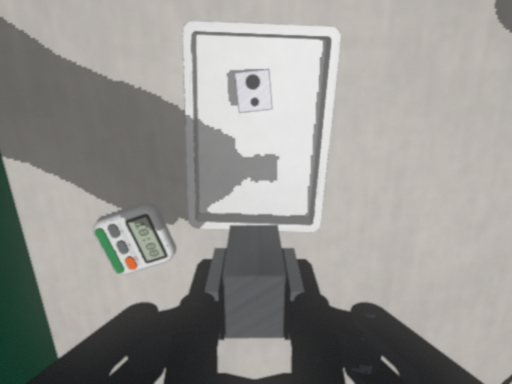

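The wrist view shows the whole tray with the spacer top at about (236–273, 69–112), its 27 mm side running along world y, slightly turned. The master hangs below, above the −y half. Next I'll cast rays for tray and spacer.

```bash
python3 - <<'E'
from h import *
o=status.get_obs();P=pose("wrist",o); im=cv2.imread("pics/w4.png")
t=cast(P,[(186,24),(339,30),(319,231),(190,224)],.022); print("tray",t,t.mean(0))
g=cv2.cvtColor(im,cv2.COLOR_BGR2HSV); c=im[60:125,222:285]
g=cv2.cvtColor(c,cv2.COLOR_BGR2GRAY); print(g[::6,::4])
# bright-face mask: spacer slightly bluish
m=((g<226)&(g>165)).astype(np.uint8)*255
m=cv2.morphologyEx(m,cv2.MORPH_OPEN,np.ones((3,3)))
cs,_=cv2.findContours(m,0,2); k=max(cs,key=cv2.contourArea)+np.array([222,60])
q=cv2.boxPoints(cv2.minAreaRect(k)); print(q, cv2.contourArea(k))
w=cast(P,q,.062); print(w,w.mean(0)); 
for i in range(4): d=w[(i+1)%4]-w[i]; print(np.linalg.norm(d)*1e3,np.arctan2(d[1],d[0]))
E
```

```text
tray [[ 0.428  -0.1359  0.022 ]
 [ 0.543  -0.1434  0.022 ]
 [ 0.5334 -0.3098  0.022 ]
 [ 0.4159 -0.2993  0.022 ]] [ 0.4801 -0.2221  0.022 ]
[[228 228 228 228 229 229 230 230 230 231 231 232 231 231 232 232]
 [229 227 228 228 228 229 230 230 230 231 229 230 230 230 231 232]
 [228 220 142 139 159 178 190 204 210 215 220 219 216 230 230 231]
 [227 221 141 142 216 214 149  87  86 123 219 220 212 232 232 232]
 [224 221 140 137 214 213 131  85  87 106 221 224 197 231 232 233]
 [226 220 140 138 210 217 216 209 208 223 220 222 197 232 232 232]
 [225 224 141 139 196 216 217 220 211 219 221 222 207 232 233 232]
 [225 225 186 140 179 217 221 173  89 140 222 222 209 231 231 232]
 [226 225 226 227 194 217 218 218 220 220 215 210 205 230 232 231]
 [225 226 226 227 225 226 226 228 230 231 231 231 231 231 231 230]
 [227 227 227 228 227 227 227 228 229 230 230 231 229 228 229 230]]
[[232.8808  70.0095]
 [269.884   67.0493]
 [273.4324 111.4054]
 [236.4292 114.3657]] 1430.0
[[ 0.4639 -0.1702  0.062 ]
 [ 0.4887 -0.1691  0.062 ]
 [ 0.4908 -0.1981  0.062 ]
 [ 0.4649 -0.1994  0.062 ]] [ 0.4771 -0.1842  0.062 ]
24.871661828748607 0.04478568207605031
29.07129080548852 -1.500118125133793
25.915346553445488 -3.093564845221765
29.147018731717047 1.605601280049412
```

Call:
move_arm([
  [1,0,40],
  [1,0,80],
  [1,0,105],
  [1,0,115],
  [1,0,118],
  [1,0,120],
  [1,0,121],
  [1,0,122],
  [1,0,122.5],
  [1,0,123],
], yaw=[0,0,0,0,0,0,0,0,0,0], fingers=[18,18,18,18,18,18,18,18,18,18])

```text
clock: 10.4
tool_pos: [0.4774, -0.2594, 0.0374]
orientation: [3.141, 0.0, 1.541]
wrist_force: [-0.1, 0.7, -3.4]
grip_width: 0.0233
finger_force: 51.7
```

Call:
move_arm([
  [0,0,0.5],
  [0,0,1],
  [0,0,1.5],
  [0,0,2],
  [0,0,2.5],
  [0,0,3],
  [0,0,3],
  [0,0,3],
  [0,0,3],
  [0,0,3],
], yaw=[0,0,0,0,0,0,0,0,0,0], fingers=[18,18,18,18,18,18,18,18,18,18])

```text
clock: 11.65
tool_pos: [0.4774, -0.2594, 0.0344]
orientation: [3.142, 0.0, 1.541]
wrist_force: [-0.2, 0.3, -3.8]
grip_width: 0.0232
finger_force: 51.7
```

Call:
move_arm([
  [0,0,0.5],
  [0,0,1],
  [0,0,1.5],
  [0,0,2],
  [0,0,2],
  [0,0,2],
  [0,0,2],
  [0,0,2],
  [0,0,2],
  [0,0,2],
], yaw=[0,0,0,0,0,0,0,0,0,0], fingers=[18,18,18,18,18,18,18,18,18,18])

```text
clock: 12.9
tool_pos: [0.4774, -0.2594, 0.0323]
orientation: [-3.142, 0.0, 1.541]
wrist_force: [0.7, 0.0, -3.2]
grip_width: 0.0233
finger_force: 51.7
```

Call:
move_arm([
  [0,0,0.5],
  [0,0,1],
  [0,0,1.5],
  [0,0,2],
  [0,0,2.5],
  [0,0,2.5],
  [0,0,2.5],
  [0,0,2.5],
  [0,0,2.5],
  [0,0,2.5],
], yaw=[0,0,0,0,0,0,0,0,0,0], fingers=[18,18,18,18,18,18,18,18,18,18])

```text
clock: 14.15
tool_pos: [0.4774, -0.2594, 0.0299]
orientation: [-3.142, 0.0, 1.541]
wrist_force: [-0.1, -0.4, -3.2]
grip_width: 0.023
finger_force: 51.7
```

Call:
move_arm([
  [0,0,0.5],
  [0,0,1],
  [0,0,1.5],
  [0,0,2],
  [0,0,2.4],
  [0,0,2.7],
  [0,0,3],
  [0,0,3],
  [0,0,3],
  [0,0,3],
], yaw=[0,0,0,0,0,0,0,0,0,0], fingers=[18,18,18,18,18,18,18,18,18,18])

```text
clock: 15.4
tool_pos: [0.4774, -0.2594, 0.0287]
orientation: [3.14, 0.001, 1.541]
wrist_force: [-6.9, 4.2, 21.6]
grip_width: 0.0235
finger_force: 55.1
```

Call:
move_arm([
  [0,0,-1],
  [0,0,-1.7],
  [0,0,-1.7],
  [0,0,-1.7],
  [0,0,-1.7],
  [0,0,-20],
  [0,0,-60],
  [30,0,-75],
  [75.9,-1,-75],
  [75.9,-1,-75],
], yaw=[0,0,0,0,0,0,0,-4,-4,-4], fingers=[18,18,55,55,55,60,60,60,60,60])

```text
clock: 16.65
tool_pos: [0.4784, -0.1813, 0.1021]
orientation: [-3.142, -0.0, 1.614]
wrist_force: [-0.3, 0.3, -1.0]
grip_width: 0.0601
finger_force: 0.0
```

```bash
python3 - <<'E'
from h import *
s,_=snap("scene"); w,P=snap("wrist"); o=status.get_obs(); print(o["clock"],o["tool_pos"],o["orientation"],o["wrist_force"],o["grip_width"])
print(proj(P,[.4785,-.1835,.062]))
cv2.imwrite("pics/w5.png",np.hstack([cv2.resize(s[240:380,230:430],(400,280)),cv2.resize(w,(400,280))]))
E
```

```text
16.75 [ 0.4788 -0.1834  0.1019] [3.1413 0.0005 1.612 ] [-1.1524  0.339  -0.1448] 0.06019968158356707
[[256.7763 230.1773]]
```

View pics/w5.png

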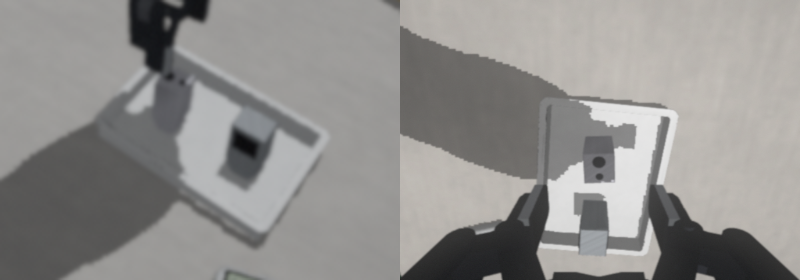

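Both views show the master upright in the −y half, and the spacer centred under the gripper at about pixel (255,226) as predicted. I'll grasp the spacer.

Call:
move_arm([
  [0,0,40],
  [0,0,68],
  [0,0,73],
  [0,0,73],
  [0,0,73],
  [0,0,73],
  [0,0,73],
  [0,0,73],
  [0,0,73],
  [0,0,73],
], yaw=[0,0,0,0,0,0,0,0,0,0], fingers=[60,60,60,60,45,30,18,18,18,18], squeeze=60)

```text
clock: 18.0
tool_pos: [0.4792, -0.1837, 0.0297]
orientation: [3.14, 0.001, 1.611]
wrist_force: [-1.1, 0.2, 6.0]
grip_width: 0.0234
finger_force: 58.7
```

Call:
move_arm([
  [0,0,-10],
  [0,0,-50],
  [0,0,-100],
  [0,0,-135],
  [60,8,-135],
  [120,17,-135],
  [180,25,-135],
  [240,34,-135],
  [300,42,-135],
  [360,51,-135],
], yaw=[0,0,0,0,4,4,4,4,4,4], fingers=[18,18,18,18,18,18,18,18,18,18])

```text
clock: 19.25
tool_pos: [0.5149, 0.1803, 0.1646]
orientation: [3.141, -0.0, 1.541]
wrist_force: [1.4, -0.2, -0.6]
grip_width: 0.0233
finger_force: 59.1
```

```bash
python3 - <<'E'
from h import *
w,P=snap("wrist"); o=status.get_obs(); print(o["clock"],o["tool_pos"],o["orientation"],o["wrist_force"],o["grip_width"])
cv2.imwrite("pics/w6.png",w); a=cv2.imread("pics/w4.png")
cv2.imwrite("pics/cmp.png",cv2.resize(np.hstack([a[210:350,190:330],w[210:350,190:330]]),(800,400),interpolation=2))
E
```

```text
19.3 [0.5159 0.1868 0.1644] [ 3.1401 -0.0041  1.5448] [ 1.7025  6.3268 -1.2276] 0.02351921585412682
```

View pics/cmp.png

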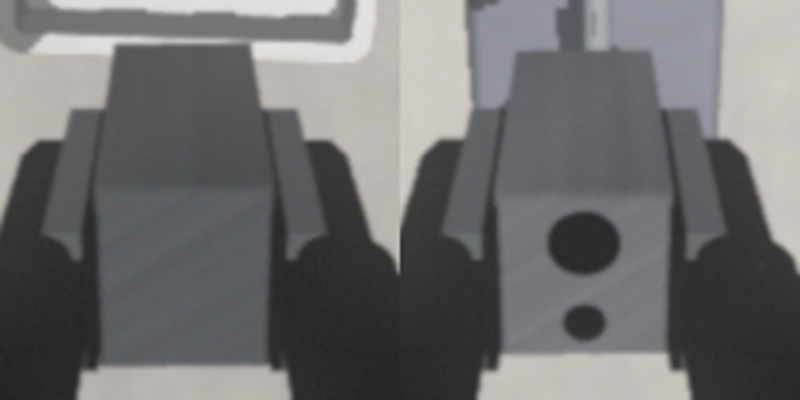

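The close-up compares the two blocks in hand. The camera-side top edge is at row 275.8 for the master and 277.6 for the spacer, and the spacer is held straight. I'll convert those rows to tool-axis offsets.

```bash
python3 - <<'E'
from h import *
c=imaging.calibration("wrist");H=c["hand_eye"];P=(c["intrinsics"],H[:3,:3],H[:3,3])
print(cast(P,[(254,275.8),(254,337.8)],-.0333)*1e3); print(cast(P,[(254,277.6),(254,333.2)],-.0323)*1e3)
o=status.get_obs(); print(o["tool_pos"]); print(togo([.5186,.2089,.1650]))
E
```

```text
[[ 14.3767  -1.8882 -33.3   ]
 [-14.4902  -1.8928 -33.3   ]]
[[ 12.9503  -1.8891 -32.3   ]
 [-13.0812  -1.8933 -32.3   ]]
[0.5159 0.1868 0.1644]
[22.1323  2.1706 -0.5376]
```

Call:
move_arm([
  [15,1.5,0],
  [28,2.5,0],
  [28,2.5,0],
  [28,2.5,0],
  [28,2.5,0],
  [28,2.5,0],
  [28,2.5,0],
  [28,2.5,0],
  [28,2.5,0],
  [28,2.5,0],
], yaw=[0,0,0,0,0,0,0,0,0,0], fingers=[18,18,18,18,18,18,18,18,18,18])

```text
clock: 20.55
tool_pos: [0.5185, 0.2062, 0.1638]
orientation: [-3.142, 0.0, 1.541]
wrist_force: [-1.0, -0.3, -1.5]
grip_width: 0.0232
finger_force: 59.1
```

```bash
python3 - <<'E'
from h import *
o=status.get_obs(); print(o["tool_pos"],o["orientation"],o["wrist_force"]); print(togo([.5188,.2099,.1]))
E
```

```text
[0.5185 0.2062 0.1638] [-3.1415  0.0001  1.5412] [-0.9534 -0.3119 -1.5202]
[ 3.6831  0.2287 63.7661]
```

Call:
move_arm([
  [3.7,0,0],
  [3.7,0,20],
  [3.7,0,40],
  [3.7,0,52],
  [3.7,0,60],
  [3.7,0,68],
  [3.7,0,76],
  [3.7,0,84],
  [3.7,0,90],
  [3.7,0,92],
], yaw=[0,0,0,0,0,0,0,0,0,0], fingers=[18,18,18,18,18,18,18,18,18,18])

```text
clock: 21.8
tool_pos: [0.5187, 0.2104, 0.0716]
orientation: [3.141, -0.001, 1.541]
wrist_force: [-0.7, 3.6, 1.4]
grip_width: 0.0231
finger_force: 59.1
```

```bash
python3 - <<'E'
from h import *
o=status.get_obs(); print(o["tool_pos"],o["orientation"],o["wrist_force"],o["moment"],o["grip_width"])
E
```

```text
[0.5187 0.2104 0.0716] [ 3.1415 -0.0008  1.5414] [-0.7376  3.6221  1.4038] [ 0.8515 -0.0128  0.0237] 0.02308786295858755
```

Call:
move_arm([
  [0,0,2],
  [0,0,4],
  [0,0,6],
  [0,0,7],
  [0,0,7.5],
  [0,0,8],
  [0,0,8.4],
  [0,0,8.7],
  [0,0,9],
  [0,0,9],
], yaw=[0,0,0,0,0,0,0,0,0,0], fingers=[18,18,18,18,18,18,18,18,18,18])

```text
clock: 23.05
tool_pos: [0.5186, 0.2099, 0.0627]
orientation: [-3.141, 0.0, 1.541]
wrist_force: [-0.0, 4.5, 0.4]
grip_width: 0.0232
finger_force: 59.2
```

Call:
move_arm([
  [0,0,0.1],
  [0,0,0.2],
  [0,0,0.3],
  [0,0,0.4],
  [0,0,0.5],
  [0,0,0.6],
  [0,0,0.7],
  [0,0,0.7],
  [0,0,0.7],
  [0,0,0.7],
], yaw=[0,0,0,0,0,0,0,0,0,0], fingers=[18,18,18,18,18,18,18,18,18,18])

```text
clock: 24.3
tool_pos: [0.5186, 0.2099, 0.0626]
orientation: [3.141, -0.0, 1.541]
wrist_force: [-2.1, 3.2, 7.0]
grip_width: 0.0234
finger_force: 60.2
```

Call:
move_arm([
  [0,0,0.1],
  [0,0,0.2],
  [0,0,0.3],
  [0,0,0.4],
  [0,0,0.5],
  [0,0,0.5],
  [0,0,0.5],
  [0,0,0.5],
  [0,0,0.5],
  [0,0,0.5],
], yaw=[0,0,0,0,0,0,0,0,0,0], fingers=[18,18,18,18,18,18,18,18,18,18])

```text
clock: 25.55
tool_pos: [0.5186, 0.2099, 0.0625]
orientation: [3.141, -0.0, 1.541]
wrist_force: [-2.7, 2.9, 12.5]
grip_width: 0.0233
finger_force: 60.9
```

```bash
python3 - <<'E'
from h import *
for i in range(5):
    w,P=snap("wrist"); o=status.get_obs(); print(o["clock"],o["tool_pos"],o["wrist_force"],o["moment"])
E
```

```text
25.6 [0.5186 0.2099 0.0625] [-3.1385  2.4282 12.2246] [0.6249 0.7973 0.041 ]
25.65 [0.5186 0.2099 0.0625] [-3.7906  3.0699 12.391 ] [ 0.6044  0.779  -0.0018]
25.7 [0.5186 0.2099 0.0625] [-3.5983  3.0317 11.653 ] [0.6697 0.8005 0.0081]
25.75 [0.5186 0.2099 0.0625] [-3.3918  2.7109 12.2666] [0.6067 0.8018 0.0346]
25.8 [0.5186 0.2099 0.0625] [-2.8758  3.7651 11.1168] [0.6067 0.7934 0.0028]
```

Call:
move_arm([
  [0,0,0.1],
  [0,0,0.1],
  [0,0,0.1],
  [0,0,0.1],
  [0,0,0.1],
  [0,0,0.1],
  [0,0,-0.4],
  [0,0,-0.9],
  [0.25,0,-1],
  [0.5,0,-1],
], yaw=[0,0,0,0,0,0,0,0,0,0], fingers=[18,18,18,18,18,18,18,18,18,18])

```text
clock: 27.05
tool_pos: [0.5186, 0.2101, 0.0625]
orientation: [-3.142, 0.001, 1.541]
wrist_force: [-0.6, 1.9, 3.3]
grip_width: 0.0234
finger_force: 59.7
```

```bash
python3 - <<'E'
from h import *
o=status.get_obs(); print(o["clock"],o["tool_pos"],o["orientation"],o["wrist_force"],o["moment"])
E
```

```text
27.05 [0.5186 0.2101 0.0625] [-3.1416  0.0007  1.5409] [-0.5903  1.8885  3.2652] [ 0.3864  0.1116 -0.002 ]
```

Call:
move_arm([
  [0.2,0,0],
  [0.3,0,0],
  [0.3,0,0],
  [0.3,0,0],
  [0.3,0,0],
  [0.3,0,0],
  [0.3,0,-15],
  [0.3,0,-50],
  [0.3,0,-90],
  [0.3,0,-90],
], yaw=[0,0,0,0,0,0,0,0,0,0], fingers=[18,18,26,35,50,60,60,60,60,60])

```text
clock: 28.3
tool_pos: [0.5205, 0.2115, 0.1567]
orientation: [3.136, -0.003, 1.541]
wrist_force: [0.0, 0.2, -0.4]
grip_width: 0.0601
finger_force: 0.0
```

Call:
move_arm([
  [-40,0,-20],
  [-80,0,-30],
  [-110,0,-30],
  [-110,0,-30],
  [-110,0,-30],
  [-110,0,-30],
  [-110,0,-30],
  [-110,0,-30],
  [-110,0,-30],
  [-110,0,-30],
], yaw=[0,0,0,0,0,0,0,0,0,0], fingers=[60,60,60,60,60,60,60,60,60,60])

```text
clock: 29.55
tool_pos: [0.5153, 0.1008, 0.1826]
orientation: [-3.142, 0.0, 1.541]
wrist_force: [-0.4, 1.0, -1.2]
grip_width: 0.0599
finger_force: 0.0
```

```bash
python3 - <<'E'
from h import *
im,P=snap("wrist"); o=status.get_obs(); print(o["clock"],o["tool_pos"],o["orientation"],o["wrist_force"])
c=np.array((.5150,.0975))
a=rect(im,P,c,.085,-1.6); b=rect(im,P,c+np.array([.002,.106]),.095,-1.6)
cv2.imwrite("pics/r7.png",cv2.resize(np.hstack([a,b]),(800,400)))
E
```

```text
29.6 [0.5153 0.1008 0.1826] [-3.1415  0.0001  1.5411] [-0.1813  0.2198 -0.5855]
```

View pics/r7.png

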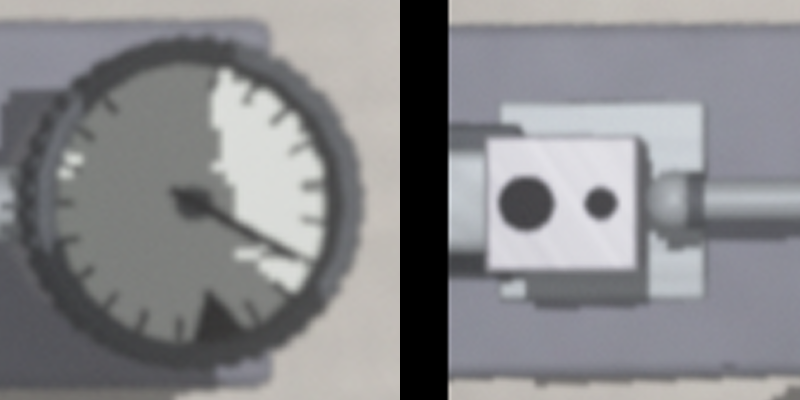

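The dial shows the triangle still at about 79–80° and the needle at about 27°. That is a deviation of about 52°, or 0.9 rad, which matches the spacer being 3 mm smaller. The spacer stands square between anvil and spindle.

```bash
python3 -c "
from rig import job; print(job.finish_job())"
```

```text
the job is handed in; nothing more can be done
None
```

The job is handed in: the bezel is zeroed, the master stands in the tray, and the spacer sits square between anvil and spindle, pressed with about 13–14 N, with the dial reading about 3 mm under.

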